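# Close the specimen preload cell and hold it at the third click

### The job

Get the specimen preload cell ready for a measurement: first screw its cap fully home (clockwise), then swing the preload lever anticlockwise, away from its stop, exactly three clicks, so that it sits in the third notch and never goes on over a fourth click. The lever is sprung and flies back if released, so finish while still holding it there, and leave the loupe, the vial and the resin mount undisturbed.

Things in the scene. Friction and masses are not known exactly. Their poses are not given: they have to be found in the camera images.
- preload_cell: the fixture, bolted down: grey base plate 120 (x) x 260 (y) x 12 mm, origin at the centre of its underside, z up. In its frame the round aluminium cell with its cap (62 mm across, top face 69 mm up) has its axis at x = 5, y = 80 mm, the lever's pivot is at x = 0, y = -55 mm; a 38 mm high housing joins them. Turned up to 0.35 rad from square
- cell_cap (a joint): turn of the screw cap: 0 = screwed fully home on its hard stop, positive = unscrewed (anticlockwise from above); it starts 0.8 to 1.25 rad open; stays where it is left, needs about 0.1 N m to turn
- cap_wing (a point): centre of the upright wing (grip bar) on top of the cap: 12 mm thick (along this frame's x), 46 mm long (along y), 24 mm high (69 to 93 mm above the table), on the cap's axis. It turns with the cap; screwed home it lies along the fixture's y, in line with two small dark marks on the cell's rim
- preload_lever: the dark lever; origin on its pivot axis, 32 mm above the table; its own x points along the arm (33 to 42 mm above the table) to the knob. Turns anticlockwise from above, at most 1.25 rad from its stop, where it starts. A spring drives it back all the way from any notch when released: about 6 N at the knob near the stop, 7 N farther on
- lever_knob (a point): centre of the black upright cylinder at the lever's end: 15 mm in diameter, standing free from 43 to 84 mm above the table (this point 64 mm up), 110 mm from the pivot axis. Being round, it can turn between the fingers' pads
- lever_pivot (a point): point on the lever's pivot axis, 37 mm above the table. Under the lever a sector with pins 0.20 rad apart (22 mm at the knob); passing a pin is one click: the push at the knob rises within 5 mm to 8 to 10 N as the pin is met, falls slowly to 3 to 5 N in the notch past it, 0.10 rad beyond the pin's top, and rises again on leaving that notch
- third_notch (a point): where the knob's centre (64 mm above the table) stands when the lever sits in the third notch; fixed to the pin sector under the lever; x points out from the pivot, y along the lever's advance. From the lever at rest the third notch is 0.72 to 0.92 rad away and the top of the first pin 0.22 to 0.42 rad, differing from start to start
- loupe_mid (a point): bystander: black stand loupe, 35 mm across, 37 mm high; its centre
- vial_mid (a point): bystander: capped glass vial, 18 mm across, 52 mm high, standing; its centre
- resin_mid (a point): bystander: black round resin mount, 30 mm across, 15 mm high; its centre

How it is judged:
By the outcome, as a careful person would: the job done as asked, in the order asked, and still so for the second after the job is handed in, while the arm keeps its last pose, push and grip.
It also fails if it takes over 72 s, if anything falls off the work surface, if the arm or the gripper's body presses on something with over 40 N, if the wrist force passes 120 N, or if a joint passes its speed limit or range.

### The arm

A 6-joint arm with a two-finger parallel gripper is mounted at the origin on a cart in front of the work surface, level with it; the furniture and walls round the work are solid. World frame = base frame: x ahead of the robot, y to its left, z up, the work surface at z = 0. Lengths are in m, angles in rad, forces in N, time in s.
With the tool pointing down it reaches from about 0.325 to 0.875 m from the base axis. Payload 4.4 kg.
Tool frame: the origin (TCP) lies midway between the tips of the shut fingers; the grasp point (between the pads) lies 19 mm behind it; z points along the fingers, y is the line along which they close (so a half turn about z gives the same grasp; the last joint's range is limited). The gripper opens to 85 mm and grips with 20 to 120 N. Pads are 22 mm wide; open, the fingers measure 114 mm over their backs; the gripper's body (76 mm by 85 mm) begins 54 mm behind the grasp point. The pads swing forward as they close: fully open they stand 13 mm farther back than shut.
Start: joints at [-1.429, 0.207, 1.542, -0, 1.393, -0.15], TCP at [0.166, -0.551, 0.231] pointing down, gripper open.
Joint ranges: [-2.73, 2.73], [-0.86, 2.22], [0.23, 2.46], [-1.11, 4.25], [0.08, 2.63], [-2.82, 2.82]. Speed limits (rad/s): [2.79, 2.79, 3.14, 3.14, 3.14, 3.14].

### API

Orientations are given as a 3x3 rotation matrix whose columns are the frame's x, y, z axes.
In Python, from workcell import observe, read_camera, sign_off gives the robot as it stands.
- The arm moves only by the tool arm_command, never from a script. Its argument "commands" is a list of rows, each an object with "translation": the shift along the tool's x, y, z in m, a list of three; "spin": the turn about the tool's z in degrees; "jaw": the closure, from 0 (fully open) to 1 (shut). In form: [{"translation": [x, y, z], "spin": spin, "jaw": jaw}, ...]. A call has 1 to 12 rows; each row is the pose to reach, as a shift and turn from the pose commanded when the call began, along the tool's axes at that moment; what a row does not reach only later rows make up. A row lasts 1/12 s, in which the tool goes at most 41.7 mm and 7.16 degrees, less where a joint would pass 70% of its speed; a pose out of reach is approached as far as the arm can. A call with a gripper value outside its range is refused whole. The fingers move at their own pace and stop on an object; "squeeze" is the grip in N (left out, the last holds). Time passes only in rows, so rows that repeat a pose let the fingers close. It gives the time, the measured TCP pose, the force, the opening and the grip force at its end, in the units of the state.
- observe(): the state, without advancing time (a new reading comes with each control period).
- read_camera(name): name is "scene" or "side" or "wrist"; returns a dict with "color" (420x560x3 uint8, blue, green, red), "z_map" (420x560 float32, m along the optical axis (not along the pixel's ray), 0 where there is no reading), "K" (3x3 intrinsics, pixels), "position" and "attitude" of the camera in the world. Camera axes: x right, y up, looking along -z (the intrinsics and any distortion apply to the point x, -y, -z); pixel columns grow to the right and rows downward; lengths in m; the calibration is good to about 2 mm. A picture is of the moment at which its call begins.
- sign_off(): hands the job in; it is judged then, once.
The state is a dict: "time": time; "qpos": joint angles; "qvel": joint speeds; "effort": joint torques, N m; "tool_pos": TCP position; "tcp_rot": TCP orientation; "contact_force": force on the tool from outside, world axes, zero at the start; "torque": the same for the moment, N m; "width": finger opening in m; "gripper_force": force on a finger pad.
Only numpy, scipy, OpenCV 4.12 (cv2) and the standard library are available. Lean on these libraries where they do the work, as an engineer would, in place of code of your own. Each camera call takes 0.05 s, during which the arm holds its last target. There are 200 camera calls.

## Working session

There is one attempt and no reset: what is moved stays moved. The work goes in short steps, Python scripts to look and compute and a tool call to move; the robot and the scene stay as the last step left them, time stands still between calls to the robot, and variables do not carry over. Pictures are saved under pics/ and viewed, at most 10 in all, crops included, and the job is handed in when it is done.

Besides the shell and the picture viewer there is one more tool, called after ">>>" as name(argument=value, ...), one argument or row to a line, values as JSON. arm_command: Moves the arm, as the interface text tells. Its arguments: {"type":"object","properties":{"commands":{"type":"array"},"squeeze":{"type":"number"}},"required":["commands"]}

```bash
mkdir -p pics; ls; cat > h.py <<'E'
import numpy as np, cv2
from workcell import observe, read_camera, sign_off
def world(c,u,v,z=None,d=None):
    K=c["K"];r=np.array([(u-K[0,2])/K[0,0],-(v-K[1,2])/K[1,1],-1.0])
    R=np.array(c["attitude"]);
    if R.shape!=(3,3): raise Exception(R)
    p=np.array(c["position"]);w=R@r
    return p+w*(d if d is not None else (z-p[2])/w[2])
def cloud(c):
    K=c["K"];Z=c["z_map"];v,u=np.mgrid[:Z.shape[0],:Z.shape[1]]
    P=np.stack([(u-K[0,2])/K[0,0]*Z,-(v-K[1,2])/K[1,1]*Z,-Z],-1)
    return P@np.array(c["attitude"]).T+np.array(c["position"])
E
python3 - <<'E'
from h import *
s=observe();print({k:np.round(v,3).tolist() for k,v in s.items()})
for n in("scene","side"):
    c=read_camera(n);cv2.imwrite(f"pics/{n}0.png",c["color"]);np.savez(f"{n}0.npz",**c);print(n,c["position"],c["attitude"],c["K"],c.keys())
E
```

```text
pics
{'time': 0.0, 'qpos': [-1.429, 0.207, 1.543, -0.0, 1.393, -0.15], 'qvel': [-0.0, -0.002, -0.002, -0.001, 0.001, 0.0], 'effort': [0.002, -38.303, -29.159, -0.0, 0.01, 0.0], 'tool_pos': [0.166, -0.55, 0.23], 'tcp_rot': [[0.957, 0.289, -0.0], [0.289, -0.957, 0.002], [0.0, -0.002, -1.0]], 'contact_force': [-0.149, 0.838, 0.299], 'torque': [0.03, -0.067, 0.001], 'gripper_force': 0.0, 'width': 0.085}
scene [-0.07279398  0.48794634  0.61511513] [[-0.49129418  0.50866663 -0.70702779]
 [-0.8707821  -0.26895752  0.41158279]
 [ 0.01919799  0.81787537  0.57507506]] [[515.8246433    0.         282.5604871 ]
 [  0.         515.8246433  211.43892139]
 [  0.           0.           1.        ]] dict_keys(['color', 'z_map', 'K', 'position', 'attitude'])
side [1.0092374  0.63336591 0.7586895 ] [[-0.75287246 -0.47210195  0.45858784]
 [ 0.65816121 -0.53725321  0.52743038]
 [-0.00262312  0.69891254  0.71520233]] [[512.69689312   0.         280.96894394]
 [  0.         512.69689312 200.59132424]
 [  0.           0.           1.        ]] dict_keys(['color', 'z_map', 'K', 'position', 'attitude'])
```

View pics/scene0.png

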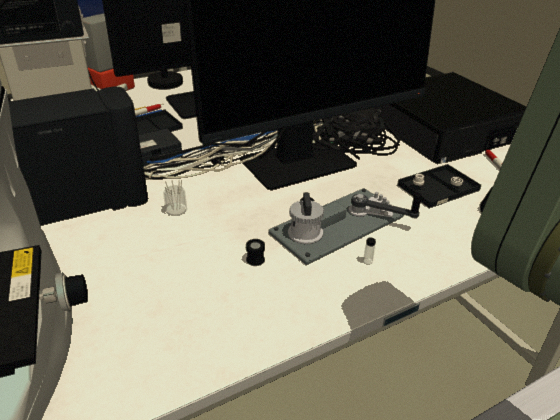

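View pics/side0.png

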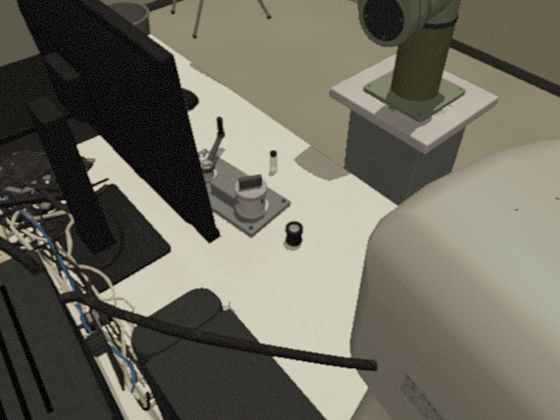

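The scene view shows the wing at about (307,203), the knob at (416,200), the plate's near corners at (270,237) and (306,262), the vial at (370,250) and the loupe at (256,251). The side view shows the wing at (250,183), the knob at (220,127) and a dark round thing at (190,98), which may be the resin mount.

```bash
python3 - <<'E'
from h import *
for n,pts in(("scene",dict(knob=(416,200),vial=(371,243),loupe=(256,243),wing=(307,200),capL=(293,212),pivot=(358,203),black=(487,200),box=(415,188))),("side",dict(knob=(220,123),vial=(273,155),loupe=(294,229),wing=(250,183),dark=(190,98),monlow=(215,238)))):
    c=dict(np.load(n+"0.npz"));P=cloud(c)
    for k,(u,v) in pts.items(): print(n,k,P[v,u].round(3))
    # plate: z 8..16mm near; 
    hsv=cv2.cvtColor(c["color"],cv2.COLOR_BGR2HSV)
    g=c["color"].max(2)
    m=(abs(P[...,2]-.012)<.005)&(g<130)&(P[...,0]>.3)&(P[...,0]<.8)&(abs(P[...,1])<.35)
    m=cv2.morphologyEx(m.astype(np.uint8),cv2.MORPH_OPEN,np.ones((3,3)))
    nn,l,st,ce=cv2.connectedComponentsWithStats(m);i=1+st[1:,4].argmax()
    Q=P[l==i][:,:2].astype(np.float32);r=cv2.minAreaRect(Q);print("plate",st[i],r)
    for lo,hi,nm in((.086,.097,"wingtop"),(.076,.09,"knobtop")):
        m=((P[...,2]>lo)&(P[...,2]<hi)&(P[...,0]>.35)&(P[...,0]<.7)&(abs(P[...,1])<.3)&(g<90)).astype(np.uint8)
        nn,l,st,ce=cv2.connectedComponentsWithStats(m)
        for i in range(1,nn):
            if st[i,4]>5: Q=P[l==i][:,:2].astype(np.float32);print(nm,st[i],Q.mean(0).round(3),cv2.minAreaRect(Q))
E
```

```text
scene knob [ 0.506 -0.141  0.075]
scene vial [ 0.466 -0.008  0.049]
scene loupe [0.578 0.163 0.034]
scene wing [0.579 0.058 0.094]
scene capL [0.585 0.083 0.072]
scene pivot [ 0.587 -0.069  0.042]
scene black [0.205 0.083 0.324]
scene box [ 0.619 -0.253  0.005]
plate [ 269  194  132   69 2544] ((0.5878692269325256, -0.01944682002067566), (0.12096410244703293, 0.2501271069049835), 7.9087371826171875)
wingtop [303 193   9  17 109] [0.579 0.058] ((0.581284761428833, 0.05608762055635452), (0.012307604774832726, 0.04239419847726822), 63.938289642333984)
knobtop [413 193   9   7  49] [ 0.508 -0.144] ((0.5082738995552063, -0.1452983170747757), (0.013749709352850914, 0.013226239010691643), 52.68871307373047)
knobtop [303 197   9  17  56] [0.571 0.064] ((0.5787044167518616, 0.06239698827266693), (0.011394774541258812, 0.03610171750187874), 86.01582336425781)
side knob [ 0.513 -0.14   0.073]
side vial [ 0.477 -0.004  0.047]
side loupe [0.576 0.172 0.035]
side wing [0.588 0.058 0.08 ]
side dark [ 0.471 -0.331  0.021]
side monlow [0.755 0.188 0.164]
plate [ 101  184   70   74 1586] ((0.7804811000823975, -0.07738897949457169), (0.23565980792045593, 0.039416879415512085), 89.472412109375)
wingtop [238 175  24   9 111] [0.588 0.057] ((0.5859801173210144, 0.05543919652700424), (0.013238322921097279, 0.04365697503089905), 65.03504943847656)
knobtop [217 117   5   6  24] [ 0.513 -0.143] ((0.5124197006225586, -0.14343608915805817), (0.011949023231863976, 0.008527412079274654), 36.5364875793457)
knobtop [239 178  23  10 127] [0.588 0.059] ((0.587952733039856, 0.05923159420490265), (0.006645897403359413, 0.04405844584107399), 65.52825927734375)
```

```bash
python3 - <<'E'
from h import *
for n in("scene","side"):
    c=dict(np.load(n+"0.npz"));P=cloud(c);ok=(c["z_map"]>0)&(P[...,0]>.3)&(P[...,0]<1)&(P[...,2]>.1)
    for y in np.arange(-.4,.35,.1):
        m=ok&(abs(P[...,1]-y)<.05)&(P[...,2]>.13); print(n,round(y,1),np.sort(P[m][:,0])[:3].round(2) if m.any() else None)
c=dict(np.load("side0.npz"));P=cloud(c);m=(c["color"].max(2)<60)&(abs(P[...,0]-.46)<.06)&(abs(P[...,1]+.33)<.06)&(P[...,2]<.03)&(P[...,2]>-.01)
Q=P[m];print(m.sum(),Q.min(0),Q.max(0),Q.mean(0))
E
```

```text
scene -0.4 [0.74]
scene -0.3 [0.73 0.73 0.73]
scene -0.2 [0.73 0.73 0.73]
scene -0.1 [0.73 0.73 0.74]
scene -0.0 [0.74 0.74 0.74]
scene 0.1 [0.74 0.74 0.74]
scene 0.2 [0.74 0.74 0.74]
scene 0.3 [0.82 0.83 0.83]
side -0.4 None
side -0.3 None
side -0.2 [0.8 0.8 0.8]
side -0.1 [0.79 0.79 0.79]
side -0.0 [0.77 0.77 0.77]
side 0.1 [0.77 0.77 0.77]
side 0.2 [0.75 0.75 0.75]
side 0.3 [0.83 0.83 0.83]
167 [ 0.45243967 -0.3463896   0.00142365] [ 0.4932556  -0.31291506  0.02996357] [ 0.47404104 -0.32560323  0.01771711]
```

>>> arm_command(
  commands=[
    {"translation":[0.576,-0.461,0.02],"spin":-80,"jaw":0.3},
    {"translation":[0.576,-0.461,0.02],"spin":-80,"jaw":0.3},
    {"translation":[0.576,-0.461,0.02],"spin":-80,"jaw":0.3},
    {"translation":[0.576,-0.461,0.02],"spin":-80,"jaw":0.3},
    {"translation":[0.576,-0.461,0.02],"spin":-80,"jaw":0.3},
    {"translation":[0.576,-0.461,0.02],"spin":-80,"jaw":0.3},
    {"translation":[0.576,-0.461,0.02],"spin":-80,"jaw":0.3},
    {"translation":[0.576,-0.461,0.02],"spin":-80,"jaw":0.3},
  ],
)

```text
time: 0.77
tool_pos: [0.3554, -0.274, 0.2219]
tcp_rot: [[0.269, 0.963, -0.0], [0.963, -0.269, 0.0], [0.0, -0.0, -1.0]]
contact_force: [1.4, -0.6, -0.1]
width: 0.0596
gripper_force: 0.0
```

>>> arm_command(
  commands=[
    {"translation":[0.37,0.127,0.01],"spin":-78,"jaw":0.3},
    {"translation":[0.37,0.127,0.01],"spin":-78,"jaw":0.3},
    {"translation":[0.37,0.127,0.01],"spin":-78,"jaw":0.3},
    {"translation":[0.37,0.127,0.01],"spin":-78,"jaw":0.3},
    {"translation":[0.37,0.127,0.01],"spin":-78,"jaw":0.3},
    {"translation":[0.37,0.127,0.01],"spin":-78,"jaw":0.3},
    {"translation":[0.37,0.127,0.01],"spin":-78,"jaw":0.3},
    {"translation":[0.37,0.127,0.01],"spin":-78,"jaw":0.3},
    {"translation":[0.37,0.127,0.01],"spin":-78,"jaw":0.3},
    {"translation":[0.37,0.127,0.01],"spin":-78,"jaw":0.3},
    {"translation":[0.37,0.127,0.01],"spin":-78,"jaw":0.3},
    {"translation":[0.37,0.127,0.01],"spin":-78,"jaw":0.3},
  ],
)

```text
time: 1.77
tool_pos: [0.5785, 0.0463, 0.2112]
tcp_rot: [[-0.886, 0.464, -0.002], [0.464, 0.886, 0.0], [0.002, -0.001, -1.0]]
contact_force: [-1.3, -0.0, 0.1]
width: 0.0599
gripper_force: 0.0
```

```bash
python3 - <<'E'
from h import *
s=observe();print(s["qpos"],s["tool_pos"])
c=read_camera("wrist");cv2.imwrite("pics/wrist1.png",c["color"]);np.savez("wrist1.npz",**c);P=cloud(c);g=c["color"].max(2)
m=((P[...,2]>.085)&(P[...,2]<.1)&(P[...,0]>.5)&(c["z_map"]>0)).astype(np.uint8)
nn,l,st,ce=cv2.connectedComponentsWithStats(m)
for i in range(1,nn):
  if st[i,4]>100: Q=P[l==i][:,:2].astype(np.float32);print(st[i],P[l==i].mean(0),cv2.minAreaRect(Q))
m=((abs(P[...,2]-.012)<.004)&(g<130)).astype(np.uint8)
Q=P[m>0][:,:2].astype(np.float32);print(len(Q),cv2.minAreaRect(Q))
E
```

```text
[-6.91152002e-02  2.35611130e-01  1.54881724e+00 -1.02566134e-04
  1.35892933e+00 -1.15686609e+00] [0.57852924 0.04632558 0.21124825]
[287 176  16  58 852] [0.5834758  0.05548008 0.0918743 ] ((0.585135281085968, 0.05453518033027649), (0.011798826046288013, 0.04711384326219559), 63.26890182495117)
8848 ((0.6675636768341064, 0.02155756950378418), (0.6532050967216492, 0.35020655393600464), 53.039913177490234)
```

View pics/wrist1.png

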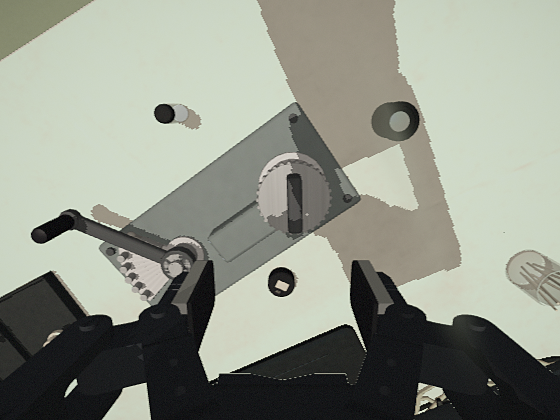

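The wrist view shows the wing at (295,203), the pivot at (180,262), the knob at (45,232), sector pins at about (122–150, 255–300), and a round black item at (281,281), which is the resin mount beyond the fixture. I'll crop the sector.

```bash
python3 - <<'E'
from h import *
c=dict(np.load("wrist1.npz"));P=cloud(c)
print("resin?",P[281,270],P[275,281],"vial",P[113,163],"loupe",P[120,400])
Q=P[(P[...,2]>-.05)]
cr=c["color"][220:320,90:220];cv2.imwrite("pics/crop1.png",cv2.resize(cr,None,fx=6,fy=6,interpolation=cv2.INTER_CUBIC)[:600,:780])
# plate edges: grey mask in image
g=c["color"];hs=cv2.cvtColor(g,cv2.COLOR_BGR2HSV)
m=(abs(P[...,2]-.012)<.004)&(P[...,0]>.48)&(P[...,0]<.68)&(P[...,1]<.13)&(P[...,1]>-.17)&(g.max(2)<135)&(g.max(2)>45)
m=cv2.morphologyEx(m.astype(np.uint8),cv2.MORPH_OPEN,np.ones((5,5)))
nn,l,st,ce=cv2.connectedComponentsWithStats(m);i=1+st[1:,4].argmax();print(st[i],cv2.minAreaRect(P[l==i][:,:2].astype(np.float32)))
E
```

```text
resin? [ 0.66792026 -0.01475027  0.01498298] [ 0.66713018 -0.00087736  0.01489368] vial [ 0.4718667  -0.01046954  0.05062834] loupe [0.57265407 0.16873153 0.0337074 ]
[ 290  112   70  109 2047] ((0.5813099145889282, 0.08388059586286545), (0.1082286387681961, 0.04087919369339943), 5.937889575958252)
```

View pics/crop1.png

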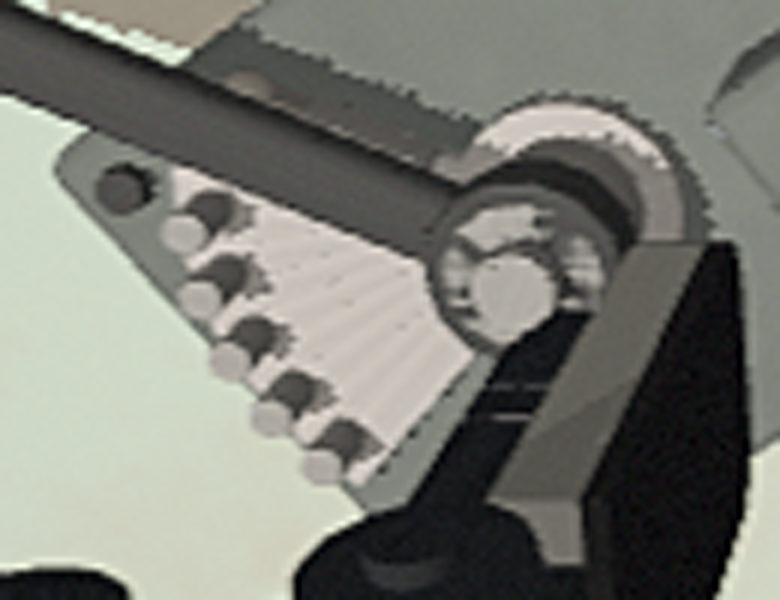

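```bash
python3 - <<'E'
from h import *
c=dict(np.load("wrist1.npz"));P=cloud(c)
pins=[(185,232),(200,298),(232,360),(272,418),(322,465)]
pp=[]
for x,y in pins:
    u,v=90+x/6-.4,220+y/6-.4; q=P[int(round(v)),int(round(u))]; pp.append((u,v,q)); print(q.round(4))
z=np.median([q[2] for _,_,q in pp]);X=np.array([world(c,u,v,z=z)[:2] for u,v,_ in pp])
u,v=90+510/6-.4,220+293/6-.4; q=P[int(round(v)),int(round(u))];piv=world(c,u,v,d=c["z_map"][int(round(v)),int(round(u))])
print("pivot top",piv)
# circle through pins
A=np.c_[2*X,np.ones(5)];s=np.linalg.lstsq(A,(X**2).sum(1),rcond=None)[0];print("circ",s[:2],np.sqrt(s[2]+s[:2]@s[:2]))
th=np.degrees(np.unwrap(np.arctan2(*(X-piv[:2]).T[::-1])));print("ang",th,np.diff(np.radians(th)),np.linalg.norm(X-piv[:2],axis=1))
m=(P[...,2]>.076)&(P[...,2]<.092)&(P[...,1]<-.09)&(P[...,0]<.56)
k=P[m];print("knob",m.sum(),k.mean(0),cv2.minAreaRect(k[:,:2].astype(np.float32)))
kc=np.array(cv2.minAreaRect(k[:,:2].astype(np.float32))[0]);d=kc-piv[:2];print(np.hypot(*d),np.degrees(np.arctan2(d[1],d[0])))
E
```

```text
[ 0.5679 -0.1335  0.0295]
[ 0.5796 -0.1385  0.0286]
[ 0.5924 -0.1414  0.0283]
[ 0.6046 -0.141   0.0281]
[ 0.6161 -0.1385  0.0287]
pivot top [ 0.59809814 -0.08034388  0.04900558]
circ [ 0.59785341 -0.07785964] 0.06330022189611555
ang [-118.9651695  -107.38839257  -95.67123068  -83.8359795   -72.50680932] [0.20205287 0.20450305 0.2065641  0.19773132] [0.0611809  0.06118915 0.060599   0.06091516 0.06084909]
knob 309 [ 0.51123235 -0.14440023  0.08182252] ((0.5111421346664429, -0.14593243598937988), (0.014783602207899094, 0.013789174146950245), 37.592811584472656)
0.10891834072600624 -142.97374127855457
```

>>> arm_command(
  commands=[
    {"translation":[-0.001,0.011,0.05],"spin":-1.5,"jaw":0.4},
    {"translation":[-0.001,0.011,0.09],"spin":-1.5,"jaw":0.4},
    {"translation":[-0.001,0.011,0.11],"spin":-1.5,"jaw":0.4},
    {"translation":[-0.001,0.011,0.11],"spin":-1.5,"jaw":0.4},
    {"translation":[-0.001,0.011,0.11],"spin":-1.5,"jaw":0.4},
    {"translation":[-0.001,0.011,0.11],"spin":-1.5,"jaw":0.4},
  ],
)

```text
time: 2.32
tool_pos: [0.5859, 0.0534, 0.1042]
tcp_rot: [[-0.895, 0.447, 0.003], [0.447, 0.895, -0.0], [-0.003, 0.001, -1.0]]
contact_force: [-0.3, 0.4, 0.5]
width: 0.0512
gripper_force: 0.0
```

>>> arm_command(
  commands=[
    {"translation":[0.002,0.001,0.03],"spin":0,"jaw":0.4},
    {"translation":[0.002,0.001,0.03],"spin":0,"jaw":0.4},
    {"translation":[0.002,0.001,0.03],"spin":0,"jaw":0.4},
    {"translation":[0.002,0.001,0.03],"spin":0,"jaw":1},
    {"translation":[0.002,0.001,0.03],"spin":0,"jaw":1},
    {"translation":[0.002,0.001,0.03],"spin":0,"jaw":1},
    {"translation":[0.002,0.001,0.03],"spin":0,"jaw":1},
    {"translation":[0.002,0.001,0.03],"spin":0,"jaw":1},
  ],
  squeeze=40,
)

```text
time: 2.98
tool_pos: [0.5841, 0.0545, 0.0744]
tcp_rot: [[-0.896, 0.445, 0.001], [0.445, 0.896, -0.003], [-0.003, -0.002, -1.0]]
contact_force: [-3.2, -3.9, 6.4]
width: 0.0109
gripper_force: 41.4
```

>>> arm_command(
  commands=[
    {"translation":[0,0,0],"spin":5,"jaw":1},
    {"translation":[0,0,0],"spin":10,"jaw":1},
    {"translation":[0,0,0],"spin":15,"jaw":1},
    {"translation":[0,0,0],"spin":20,"jaw":1},
    {"translation":[0,0,0],"spin":25,"jaw":1},
    {"translation":[0,0,0],"spin":30,"jaw":1},
    {"translation":[0,0,0],"spin":35,"jaw":1},
    {"translation":[0,0,0],"spin":40,"jaw":1},
    {"translation":[0,0,0],"spin":45,"jaw":1},
    {"translation":[0,0,0],"spin":50,"jaw":1},
    {"translation":[0,0,0],"spin":50,"jaw":1},
  ],
)

```text
time: 3.9
tool_pos: [0.5845, 0.0548, 0.0744]
tcp_rot: [[-0.232, 0.973, 0.003], [0.973, 0.232, -0.002], [-0.003, 0.002, -1.0]]
contact_force: [-1.1, -2.3, 5.8]
width: 0.011
gripper_force: 41.3
```

```bash
python3 -c "
from h import *
s=observe();print(s['torque'],s['contact_force'],s['effort'][5])"
```

```text
[-0.52523724  0.31014275 -0.03841284] [-1.09786021 -2.3063487   5.82939367] 0.44684937223792076
```

>>> arm_command(
  commands=[
    {"translation":[0,0,0],"spin":2,"jaw":1},
    {"translation":[0,0,0],"spin":4,"jaw":1},
    {"translation":[0,0,0],"spin":6,"jaw":1},
    {"translation":[0,0,0],"spin":8,"jaw":1},
    {"translation":[0,0,0],"spin":9,"jaw":1},
    {"translation":[0,0,0],"spin":9,"jaw":1},
  ],
)

```text
time: 4.4
tool_pos: [0.5846, 0.0548, 0.0744]
tcp_rot: [[-0.083, 0.997, 0.003], [0.997, 0.083, -0.003], [-0.003, 0.003, -1.0]]
contact_force: [-1.2, -3.0, 5.2]
width: 0.0112
gripper_force: 50.5
```

```bash
python3 -c "
from h import *
s=observe();print(s['torque'],s['contact_force'],s['effort'][5])"
```

```text
[-0.44314533  0.24846853  1.05925113] [-1.1737527  -3.00457201  5.19107292] 1.1587831377983093
```

>>> arm_command(
  commands=[
    {"translation":[0,0,0],"spin":0,"jaw":0.4},
    {"translation":[0,0,0],"spin":0,"jaw":0.4},
    {"translation":[0,0,0],"spin":0,"jaw":0.4},
    {"translation":[0,0,-0.03],"spin":0,"jaw":0.4},
    {"translation":[-0.03,0,-0.07],"spin":0,"jaw":0.4},
    {"translation":[-0.06,0,-0.11],"spin":0,"jaw":0.4},
    {"translation":[-0.1,0,-0.13],"spin":0,"jaw":0.4},
    {"translation":[-0.1,0,-0.13],"spin":0,"jaw":0.4},
    {"translation":[-0.1,0,-0.13],"spin":0,"jaw":0.4},
    {"translation":[-0.1,0,-0.13],"spin":0,"jaw":0.4},
  ],
)

```text
time: 5.23
tool_pos: [0.5917, -0.0445, 0.2029]
tcp_rot: [[-0.078, 0.997, 0.002], [0.997, 0.078, 0.0], [0.0, 0.002, -1.0]]
contact_force: [-0.9, 0.5, -0.9]
width: 0.0514
gripper_force: 0.0
```

```bash
python3 - <<'E'
from h import *
s=observe();print(s["qpos"].round(3) if hasattr(s["qpos"],'round') else s["qpos"],s["tool_pos"])
c=read_camera("wrist");cv2.imwrite("pics/wrist2.png",c["color"]);np.savez("wrist2.npz",**c);P=cloud(c);g=c["color"].max(2)
m=((P[...,2]>.086)&(P[...,2]<.1)&(P[...,0]>.5)&(P[...,1]>0)&(c["z_map"]>0)).astype(np.uint8)
nn,l,st,ce=cv2.connectedComponentsWithStats(m)
for i in range(1,nn):
  if st[i,4]>60: Q=P[l==i][:,:2].astype(np.float32);print(st[i],P[l==i].mean(0),cv2.minAreaRect(Q))
E
```

```text
[-2.210e-01  2.670e-01  1.527e+00  1.000e-03  1.346e+00 -2.990e-01] [ 0.59166001 -0.04447164  0.20294376]
[ 273   31   21   72 1233] [0.58511458 0.05481457 0.09194673] ((0.5851976871490479, 0.054522279649972916), (0.011983788572251797, 0.04563857614994049), 7.755084991455078)
```

View pics/wrist2.png

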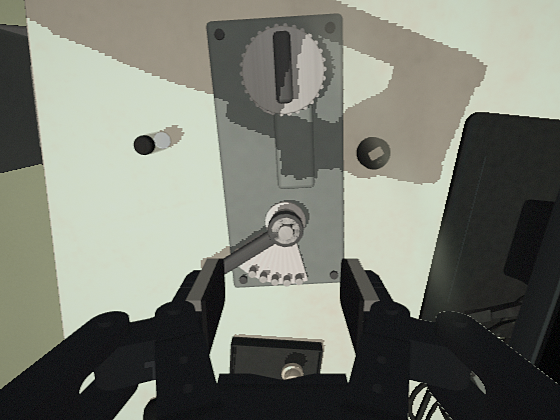

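The wing now lies along the fixture's y (7.8° against the plate's 7.9°), so the cap is home. The lever still rests left of five pins, at about (253–301, 268–280). Next is the knob.

>>> arm_command(
  commands=[
    {"translation":[-0.094,-0.088,0.07],"spin":56,"jaw":0.4},
    {"translation":[-0.094,-0.088,0.07],"spin":56,"jaw":0.4},
    {"translation":[-0.094,-0.088,0.07],"spin":56,"jaw":0.4},
    {"translation":[-0.094,-0.088,0.07],"spin":56,"jaw":0.4},
    {"translation":[-0.094,-0.088,0.07],"spin":56,"jaw":0.4},
    {"translation":[-0.094,-0.088,0.07],"spin":56,"jaw":0.4},
    {"translation":[-0.094,-0.088,0.07],"spin":56,"jaw":0.4},
    {"translation":[-0.094,-0.088,0.07],"spin":56,"jaw":0.4},
    {"translation":[-0.094,-0.088,0.07],"spin":56,"jaw":0.4},
    {"translation":[-0.094,-0.088,0.07],"spin":56,"jaw":0.4},
  ],
)

```text
time: 6.12
tool_pos: [0.5101, -0.1428, 0.1307]
tcp_rot: [[0.779, 0.627, -0.003], [0.627, -0.779, 0.002], [-0.001, -0.003, -1.0]]
contact_force: [-0.5, -0.0, -0.4]
width: 0.0511
gripper_force: 0.0
```

```bash
python3 - <<'E'
from h import *
s=observe();print(s["tool_pos"],s["tcp_rot"])
c=read_camera("wrist");cv2.imwrite("pics/wrist3.png",c["color"][150:,100:460]);np.savez("wrist3.npz",**c)
for n in("scene","side"):
    c=read_camera(n);P=cloud(c);g=c["color"].max(2)
    m=(P[...,2]>.074)&(P[...,2]<.088)&(abs(P[...,0]-.511)<.02)&(abs(P[...,1]+.145)<.02)&(g<70);print(n,m.sum(),P[m].mean(0) if m.any() else 0)
E
```

```text
[ 0.51005865 -0.14284559  0.13067852] [[ 0.77924823  0.62670894 -0.00284779]
 [ 0.62671437 -0.77924716  0.00172275]
 [-0.00113946 -0.0031272  -0.99999446]]
scene 59 [ 0.50753782 -0.14425202  0.08093055]
side 21 [ 0.51327756 -0.14208244  0.07978255]
```

View pics/wrist3.png

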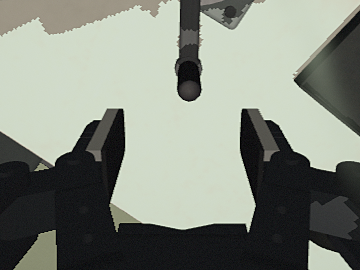

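>>> arm_command(
  commands=[
    {"translation":[0,0.002,0.03],"spin":0,"jaw":0.4},
    {"translation":[0,0.002,0.06],"spin":0,"jaw":0.4},
    {"translation":[0,0.002,0.081],"spin":0,"jaw":0.4},
    {"translation":[0,0.002,0.081],"spin":0,"jaw":0.4},
    {"translation":[0,0.002,0.081],"spin":0,"jaw":1},
    {"translation":[0,0.002,0.081],"spin":0,"jaw":1},
    {"translation":[0,0.002,0.081],"spin":0,"jaw":1},
    {"translation":[0,0.002,0.081],"spin":0,"jaw":1},
    {"translation":[0,0.002,0.081],"spin":0,"jaw":1},
    {"translation":[0,0.002,0.081],"spin":0,"jaw":1},
  ],
  squeeze=60,
)

```text
time: 7.1
tool_pos: [0.513, -0.1458, 0.0533]
tcp_rot: [[0.782, 0.623, 0.002], [0.623, -0.782, 0.0], [0.002, 0.001, -1.0]]
contact_force: [-2.6, 3.0, 5.9]
width: 0.0134
gripper_force: 58.4
```

```bash
cat > plan.py <<'E'
import sys
from h import *
# plan arc: args: current lever angle step list (deg) -> tool-frame rows relative to the current pose
s=observe();R=np.array(s["tcp_rot"]);p=np.array(s["tool_pos"]);piv=np.array([.598,-.079])
d=p[:2]-piv;f=np.array(s["contact_force"])[:2];r=d/np.hypot(*d);t=np.array([-r[1],r[0]])
a=np.degrees(np.arctan2(d[1],d[0]))
print("pos",p.round(4),"r",np.hypot(*d).round(4),"ang",a.round(2),"ft",(f@t).round(2),"fr",(f@r).round(2),"fz",round(s["contact_force"][2],1),"width",s["width"],"tooly",np.degrees(np.arctan2(R[1,1],R[0,1])).round(1))
for st in map(float,sys.argv[1:]):
    th=np.radians(st);M=np.array([[np.cos(th),-np.sin(th)],[np.sin(th),np.cos(th)]])
    q=M@d-d;print(st,(R.T@np.r_[q,0])[:2].round(4),"spin",-st)
E
python3 plan.py 3 6 9 12 15 18
```

```text
pos [ 0.513  -0.1458  0.0533] r 0.1081 ang -141.85 ft -3.94 fr 0.22 fz 5.9 width 0.013350501677736586 tooly -51.4
3.0 [0.0001 0.0057] spin -3.0
6.0 [0.0005 0.0113] spin -6.0
9.0 [0.0012 0.0169] spin -9.0
12.0 [0.0022 0.0225] spin -12.0
15.0 [0.0035 0.028 ] spin -15.0
18.0 [0.005  0.0334] spin -18.0
```

>>> arm_command(
  commands=[
    {"translation":[0.0001,0.0057,0],"spin":-3,"jaw":1},
    {"translation":[0.0005,0.0113,0],"spin":-6,"jaw":1},
    {"translation":[0.0012,0.0169,0],"spin":-9,"jaw":1},
    {"translation":[0.0022,0.0225,0],"spin":-12,"jaw":1},
    {"translation":[0.0035,0.028,0],"spin":-15,"jaw":1},
    {"translation":[0.005,0.0334,0],"spin":-18,"jaw":1},
    {"translation":[0.005,0.0334,0],"spin":-18,"jaw":1},
  ],
)

```text
time: 7.68
tool_pos: [0.5375, -0.1688, 0.0532]
tcp_rot: [[0.55, 0.835, 0.0], [0.835, -0.55, 0.001], [0.001, -0.0, -1.0]]
contact_force: [-4.8, 5.0, 9.8]
width: 0.013
gripper_force: 59.0
```

```bash
python3 plan.py 1.5 3 4.5 6 7.5 9
```

```text
pos [ 0.5375 -0.1688  0.0532] r 0.1083 ang -123.96 ft -6.77 fr -1.52 fz 9.8 width 0.013029245921901108 tooly -33.3
1.5 [0.     0.0028] spin -1.5
3.0 [0.0001 0.0057] spin -3.0
4.5 [0.0002 0.0085] spin -4.5
6.0 [0.0005 0.0113] spin -6.0
7.5 [0.0008 0.0141] spin -7.5
9.0 [0.0012 0.017 ] spin -9.0
```

>>> arm_command(
  commands=[
    {"translation":[0,0.0028,0],"spin":-1.5,"jaw":1},
    {"translation":[0.0001,0.0057,0],"spin":-3,"jaw":1},
    {"translation":[0.0001,0.0057,0],"spin":-3,"jaw":1},
  ],
)

```text
time: 7.93
tool_pos: [0.5418, -0.1716, 0.0533]
tcp_rot: [[0.506, 0.863, -0.0], [0.863, -0.506, 0.001], [0.001, -0.001, -1.0]]
contact_force: [-4.9, 5.1, 7.9]
width: 0.0134
gripper_force: 58.8
```

```bash
python3 plan.py 1.5 3 4.5 6 7.5 9
```

```text
pos [ 0.5418 -0.1716  0.0533] r 0.1083 ang -121.24 ft -6.84 fr -1.83 fz 7.9 width 0.013440590510448429 tooly -30.4
1.5 [-0.      0.0028] spin -1.5
3.0 [0.0001 0.0057] spin -3.0
4.5 [0.0002 0.0085] spin -4.5
6.0 [0.0004 0.0113] spin -6.0
7.5 [0.0007 0.0142] spin -7.5
9.0 [0.0011 0.017 ] spin -9.0
```

>>> arm_command(
  commands=[
    {"translation":[0,0.0028,0],"spin":-1.5,"jaw":1},
    {"translation":[0,0.0028,0],"spin":-1.5,"jaw":1},
  ],
)

```text
time: 8.1
tool_pos: [0.5443, -0.1731, 0.0533]
tcp_rot: [[0.483, 0.876, -0.0], [0.876, -0.483, 0.001], [0.001, -0.0, -1.0]]
contact_force: [-5.1, 4.4, 7.4]
width: 0.0137
gripper_force: 58.7
```

```bash
python3 plan.py
```

```text
pos [ 0.5443 -0.1731  0.0533] r 0.1083 ang -119.7 ft -6.62 fr -1.29 fz 7.4 width 0.013657774923808746 tooly -28.9
```

>>> arm_command(
  commands=[
    {"translation":[0,0.0028,0],"spin":-1.5,"jaw":1},
    {"translation":[0,0.0028,0],"spin":-1.5,"jaw":1},
  ],
)

```text
time: 8.27
tool_pos: [0.5469, -0.1745, 0.0533]
tcp_rot: [[0.46, 0.888, 0.0], [0.888, -0.46, 0.001], [0.001, -0.0, -1.0]]
contact_force: [-4.4, 3.6, 7.3]
width: 0.0134
gripper_force: 58.7
```

```bash
python3 plan.py
```

```text
pos [ 0.5469 -0.1745  0.0533] r 0.1083 ang -118.15 ft -5.55 fr -1.07 fz 7.3 width 0.013388482867514002 tooly -27.4
```

>>> arm_command(
  commands=[
    {"translation":[0,0.0028,0],"spin":-1.5,"jaw":1},
    {"translation":[0,0.0028,0],"spin":-1.5,"jaw":1},
  ],
)

```text
time: 8.43
tool_pos: [0.5496, -0.1759, 0.0533]
tcp_rot: [[0.436, 0.9, 0.001], [0.9, -0.436, 0.0], [0.001, 0.0, -1.0]]
contact_force: [-4.5, 2.7, 6.0]
width: 0.013
gripper_force: 58.7
```

```bash
python3 plan.py 3 6 9 12
```

```text
pos [ 0.5496 -0.1759  0.0533] r 0.1083 ang -116.56 ft -5.22 fr -0.44 fz 6.0 width 0.013006502073700518 tooly -25.9
3.0 [0.0001 0.0057] spin -3.0
6.0 [0.0005 0.0113] spin -6.0
9.0 [0.0011 0.017 ] spin -9.0
12.0 [0.0021 0.0226] spin -12.0
```

>>> arm_command(
  commands=[
    {"translation":[0,0.0028,0],"spin":-1.5,"jaw":1},
    {"translation":[0,0.0028,0],"spin":-1.5,"jaw":1},
  ],
)

```text
time: 8.6
tool_pos: [0.5523, -0.1772, 0.0533]
tcp_rot: [[0.413, 0.911, 0.001], [0.911, -0.413, 0.0], [0.001, 0.001, -1.0]]
contact_force: [-3.3, 3.4, 5.8]
width: 0.0135
gripper_force: 58.7
```

```bash
python3 plan.py
```

```text
pos [ 0.5523 -0.1772  0.0533] r 0.1083 ang -114.97 ft -4.38 fr -1.7 fz 5.8 width 0.01353754582574215 tooly -24.4
```

>>> arm_command(
  commands=[
    {"translation":[0,0.0028,0],"spin":-1.5,"jaw":1},
    {"translation":[0,0.0028,0],"spin":-1.5,"jaw":1},
  ],
)

```text
time: 8.77
tool_pos: [0.5552, -0.1786, 0.0533]
tcp_rot: [[0.389, 0.921, 0.002], [0.921, -0.389, -0.0], [0.001, 0.002, -1.0]]
contact_force: [-2.6, 2.3, 6.2]
width: 0.0134
gripper_force: 58.8
```

```bash
python3 plan.py
```

```text
pos [ 0.5552 -0.1786  0.0533] r 0.1084 ang -113.25 ft -3.32 fr -1.04 fz 6.2 width 0.013406377106985336 tooly -22.9
```

>>> arm_command(
  commands=[
    {"translation":[0,0.0028,0],"spin":-1.5,"jaw":1},
    {"translation":[0,0.0028,0],"spin":-1.5,"jaw":1},
  ],
)

```text
time: 8.93
tool_pos: [0.5568, -0.1793, 0.0532]
tcp_rot: [[0.365, 0.931, -0.001], [0.931, -0.365, 0.001], [0.0, -0.001, -1.0]]
contact_force: [-5.8, 3.8, 9.6]
width: 0.0134
gripper_force: 59.2
```

```bash
python3 plan.py
```

```text
pos [ 0.5568 -0.1793  0.0532] r 0.1084 ang -112.34 ft -6.84 fr -1.35 fz 9.6 width 0.013430163489804005 tooly -21.4
```

>>> arm_command(
  commands=[
    {"translation":[0,0.0028,0],"spin":-1.5,"jaw":1},
    {"translation":[0,0.0028,0],"spin":-1.5,"jaw":1},
  ],
)

```text
time: 9.1
tool_pos: [0.5592, -0.1802, 0.0532]
tcp_rot: [[0.341, 0.94, -0.001], [0.94, -0.341, 0.001], [0.001, -0.001, -1.0]]
contact_force: [-6.7, 4.0, 10.3]
width: 0.0133
gripper_force: 59.2
```

```bash
python3 plan.py
```

```text
pos [ 0.5592 -0.1802  0.0532] r 0.1084 ang -111.0 ft -7.66 fr -1.29 fz 10.3 width 0.013251375996182013 tooly -19.9
```

>>> arm_command(
  commands=[
    {"translation":[0,0.0028,0],"spin":-1.5,"jaw":1},
    {"translation":[0,0.0028,0],"spin":-1.5,"jaw":1},
  ],
)

```text
time: 9.27
tool_pos: [0.562, -0.1812, 0.0532]
tcp_rot: [[0.316, 0.949, -0.0], [0.949, -0.316, 0.001], [0.0, -0.001, -1.0]]
contact_force: [-5.3, 4.1, 9.7]
width: 0.0133
gripper_force: 59.1
```

```bash
python3 plan.py
```

```text
pos [ 0.562  -0.1812  0.0532] r 0.1084 ang -109.41 ft -6.35 fr -2.12 fz 9.7 width 0.013339440473221208 tooly -18.4
```

>>> arm_command(
  commands=[
    {"translation":[0,0.0028,0],"spin":-1.5,"jaw":1},
    {"translation":[0,0.0028,0],"spin":-1.5,"jaw":1},
  ],
)

```text
time: 9.43
tool_pos: [0.5648, -0.1822, 0.0532]
tcp_rot: [[0.291, 0.957, -0.0], [0.957, -0.291, 0.001], [0.0, -0.0, -1.0]]
contact_force: [-5.0, 3.4, 9.4]
width: 0.0131
gripper_force: 59.1
```

```bash
python3 plan.py 3 6 9 12
```

```text
pos [ 0.5648 -0.1822  0.0532] r 0.1084 ang -107.83 ft -5.79 fr -1.75 fz 9.4 width 0.013138683450368945 tooly -16.9
3.0 [0.0001 0.0057] spin -3.0
6.0 [0.0004 0.0113] spin -6.0
9.0 [0.0011 0.017 ] spin -9.0
12.0 [0.002  0.0226] spin -12.0
```

```bash
python3 - <<'E'
from h import *
c=read_camera("wrist");np.savez("wrist4.npz",**c)
a=cv2.resize(c["color"][0:180,130:430],None,fx=1.3,fy=1.3,interpolation=cv2.INTER_CUBIC)
d=read_camera("scene");np.savez("scene4.npz",**d)
b=cv2.resize(d["color"][175:245,330:430],None,fx=4.5,fy=4.5,interpolation=cv2.INTER_CUBIC)
H=np.zeros((a.shape[0]+b.shape[0],max(a.shape[1],b.shape[1]),3),np.uint8);H[:a.shape[0],:a.shape[1]]=a;H[a.shape[0]:,:b.shape[1]]=b
cv2.imwrite("pics/c4.png",H);print(H.shape)
E
```

```text
(549, 450, 3)
```

View pics/c4.png

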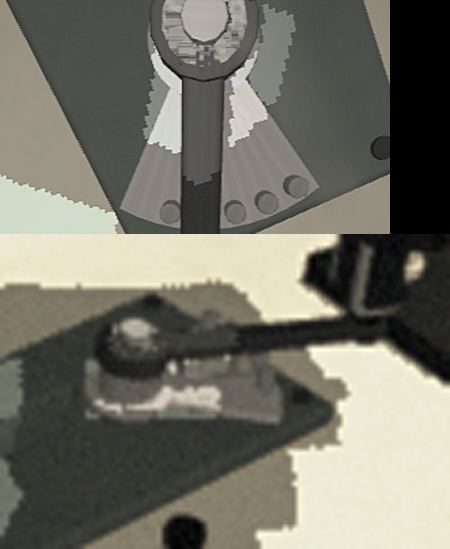

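>>> arm_command(
  commands=[
    {"translation":[0.0001,0.0057,0],"spin":-3,"jaw":1},
    {"translation":[0.0004,0.0113,0],"spin":-6,"jaw":1},
    {"translation":[0.0011,0.017,0],"spin":-9,"jaw":1},
    {"translation":[0.002,0.0226,0],"spin":-12,"jaw":1},
    {"translation":[0.002,0.0226,0],"spin":-12,"jaw":1},
  ],
)

```text
time: 9.95
tool_pos: [0.5872, -0.1869, 0.0532]
tcp_rot: [[0.084, 0.996, -0.0], [0.996, -0.084, 0.001], [0.0, -0.001, -1.0]]
contact_force: [-6.6, 3.6, 10.7]
width: 0.0133
gripper_force: 59.2
```

```bash
python3 plan.py 1.5 3 4
```

```text
pos [ 0.5872 -0.1869  0.0532] r 0.1084 ang -95.74 ft -6.96 fr -2.89 fz 10.7 width 0.013261600510954706 tooly -4.8
1.5 [-0.      0.0028] spin -1.5
3.0 [0.0001 0.0057] spin -3.0
4.0 [0.0001 0.0076] spin -4.0
```

>>> arm_command(
  commands=[
    {"translation":[0,0.0028,0],"spin":-1.5,"jaw":1},
    {"translation":[0.0001,0.0057,0],"spin":-3,"jaw":1},
    {"translation":[0.0001,0.0057,0],"spin":-3,"jaw":1},
  ],
)

```text
time: 10.2
tool_pos: [0.5928, -0.1872, 0.0533]
tcp_rot: [[0.033, 0.999, -0.0], [0.999, -0.033, 0.0], [0.0, -0.0, -1.0]]
contact_force: [-5.3, 3.2, 8.3]
width: 0.0136
gripper_force: 59.0
```

```bash
python3 plan.py
```

```text
pos [ 0.5928 -0.1872  0.0533] r 0.1084 ang -92.76 ft -5.47 fr -2.96 fz 8.3 width 0.01359033026624453 tooly -1.9
```

>>> arm_command(
  commands=[
    {"translation":[0,0.0019,0],"spin":-1,"jaw":1},
    {"translation":[0,0.0019,0],"spin":-1,"jaw":1},
  ],
)

```text
time: 10.37
tool_pos: [0.5947, -0.1873, 0.0533]
tcp_rot: [[0.016, 1.0, 0.0], [1.0, -0.016, 0.0], [0.0, 0.0, -1.0]]
contact_force: [-5.3, 3.5, 7.8]
width: 0.0129
gripper_force: 59.0
```

```bash
python3 plan.py
```

```text
pos [ 0.5947 -0.1873  0.0533] r 0.1084 ang -91.72 ft -5.41 fr -3.33 fz 7.8 width 0.012942181165368598 tooly -0.9
```

>>> arm_command(
  commands=[
    {"translation":[0,0.0019,0],"spin":-1,"jaw":1},
    {"translation":[0,0.0019,0],"spin":-1,"jaw":1},
    {"translation":[0,0.0019,0],"spin":-1,"jaw":1},
  ],
)

```text
time: 10.62
tool_pos: [0.5968, -0.1874, 0.0533]
tcp_rot: [[-0.001, 1.0, 0.001], [1.0, 0.001, 0.0], [0.0, 0.001, -1.0]]
contact_force: [-3.5, 3.0, 6.5]
width: 0.0135
gripper_force: 58.9
```

```bash
python3 plan.py
```

```text
pos [ 0.5968 -0.1874  0.0533] r 0.1084 ang -90.62 ft -3.52 fr -2.95 fz 6.5 width 0.013549235816308534 tooly 0.1
```

>>> arm_command(
  commands=[
    {"translation":[0,0.0005,0],"spin":0,"jaw":1},
    {"translation":[0,0.0005,0],"spin":0,"jaw":1},
    {"translation":[0,0.0005,0],"spin":0,"jaw":1},
    {"translation":[0,0.0005,0],"spin":0,"jaw":1},
  ],
)

```text
time: 10.95
tool_pos: [0.597, -0.1874, 0.0533]
tcp_rot: [[-0.001, 1.0, 0.0], [1.0, 0.001, 0.0], [0.0, 0.0, -1.0]]
contact_force: [-5.1, 2.6, 6.9]
width: 0.0132
gripper_force: 59.0
```

```bash
python3 plan.py; python3 - <<'E'
from h import *
a=dict(np.load("scene0.npz"));c=read_camera("scene");P=cloud(c)
for k,(u,v) in dict(vial=(371,243),loupe=(256,243),wing=(307,200)).items(): print(k,P[v,u].round(3))
w=read_camera("wrist")["color"]; b=c["color"][150:300,220:460]
H=np.zeros((600,560,3),np.uint8);H[:300]=w[:300];H[300:600,:480]=cv2.resize(b,(480,300));cv2.imwrite("pics/fin.png",H)
E
```

```text
pos [ 0.597  -0.1874  0.0533] r 0.1084 ang -90.54 ft -5.17 fr -2.56 fz 6.9 width 0.013240788844473047 tooly 0.1
vial [ 0.465 -0.007  0.049]
loupe [0.577 0.163 0.035]
wing [0.58  0.057 0.093]
```

View pics/fin.png

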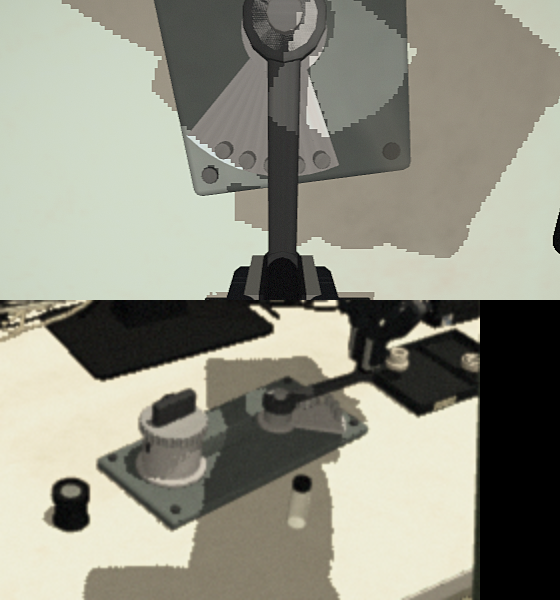

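The wrist view shows three pins behind the lever (224, 247 and 268) and two ahead of it (about 300 and 321), so the lever is in the third notch. The wing is in line with the fixture, and the vial and loupe haven't moved.

```bash
python3 -c "
from h import *
print(sign_off())"
```

```text
the job is handed in; nothing more can be done
None
```

The cap is screwed fully home, the lever is held in the third notch by the gripper, and I handed the job in at about 11 s; the vial and loupe had not moved, and the arm never went near the resin mount, though I didn't re-measure it at the end.

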